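# Load the thin carrier plate under the hand press

### The job

Take the thin one of the two handled metal plates, slide it flat under the overhanging head of the hand press, between the guide rails and handle towards the open front, until its leading edge meets the back stop, and let go of it there. Then push the press's black knob straight down until the foot of the ram stands on the plate, and let go. Leave the thick plate, the hammer, the jar and the tray where they are.

Things in the scene. Friction and masses are not known exactly. Their poses are not given: they have to be found in the camera images.
- thin_plate_center (a point): Centre (half-way up, 5 mm above its underside) of the thin plate: aluminium, 160 mm long (its x), 80 mm wide (y), 10 mm thick, 0.4 kg, loose on the bench, z up. An upright aluminium grip tab, 36 mm long (x), 16 mm wide (y), rises 55 mm from its top, its middle 60 mm from the plate centre towards -x. The leading edge (end without tab) is 80 mm from the centre towards +x.
- thin_plate_grip (a point): Centre of the thin plate's grip tab, half-way up it: 37.5 mm above the plate's underside; the tab's top is 27.5 mm higher. Same axes as the plate; the tab is 16 mm wide along y, the way to pinch it from above.
- thick_plate_center (a point): Centre (half-way up) of the thick plate: the same length, width and tab, but 30 mm thick and 0.95 kg, too thick for the press. It lies on the other side of the press from the thin plate; either may be on the left. To be left alone.
- home (a point): Where the thin plate's centre is when it lies on the press bed, fully home against the back stop; 5 mm above the bed. The press is fixed to the bench; its open front looks along this point's -x and the plate slides in along +x. The grey back stop (column) stands 80 mm from here towards +x.
- head_front (a point): Middle of the lower front edge of the press's overhanging head, 15 mm above the bed, 10 mm in front (-x) of home. The grey head is 112 mm wide, 50 mm high (its flat top is 80 mm above the bench), and reaches from here 90 mm back to the back stop, so a 10 mm plate has 5 mm of free height under it. Same axes as home.
- ram_top (a point): Centre of the top of the press's black round knob, 48 mm across, about 52 mm above the head's top when raised. The knob and its vertical 32 mm steel ram are one piece that slides straight down through the head.
- ram (a joint): How far the ram has been pushed down, m: 0 to 0.003 at the start (raised, foot hidden in the head), range 0 to 0.021. Its foot meets a plate lying on the bed at 0.012. It has no spring and stays where it is left; moving it takes a push of about 4 N.
- hammer_mid (a point): Hammer with a wooden handle, 200 mm long, lying on the far left of the bench (+y): point near its middle. To be left alone.
- jar_mid (a point): Amber glass jar, 68 mm across and 85 mm tall, on the far right of the bench (-y): its middle. To be left alone.
- tray_mid (a point): Wooden tray of punches, 90 by 120 by 35 mm, on the far right of the bench (-y): its middle. To be left alone.
- bed_front (a point): Middle of the upper front edge of the press's flat steel bed, 15 mm above the bench, 140 mm in front (-x) of home. The bed is 140 mm wide and 260 mm long. On it two fixed guide rails, 7 mm high, inner faces 46 mm either side of the centre line, start 115 mm behind this edge (25 mm in front of home) and run back to the column. Same axes as home.

How it is judged (in metres and radians):
On the way, in this order (a step that is already met when the one before it is completed fails the run):
1. the thin plate lies flat on the bed, fully home under the head, with the ram still raised (x of thin_plate_center in the frame of home between -0.006 and 0.006 m and y of thin_plate_center in the frame of home between -0.01 and 0.01 m and z of thin_plate_center in the frame of home below 0.003 m and x of thin_plate_grip in the frame of home below -0.04 m and contact force between the fingers and thin_plate below 0.1 N and value of joint ram below 0.006 m), for 0.2 s.
2. the ram is pushed down until its foot stands on the plate (value of joint ram between 0.0105 and 0.0145 m), for 0.1 s.
At the end, for the whole second after the job is handed in: The thin plate lies flat on the press bed (tilt under 0.04 rad, no more than 3 mm high), its centre within 6 mm of home along the slide and 10 mm across it, its grip tab at the open front, at rest; the ram is down on it (joint 0.0105 to 0.0145 m) (all of step 2 and x of thin_plate_center in the frame of home between -0.006 and 0.006 m and y of thin_plate_center in the frame of home between -0.01 and 0.01 m and z of thin_plate_center in the frame of home below 0.003 m and x of thin_plate_grip in the frame of home below -0.04 m and angle between thin_plate_center's own z axis and vertical below 0.04 rad and linear speed of thin_plate below 0.01 m/s); the robot touches nothing.
It fails at once if the thick plate is moved more than 30 mm (distance of thick_plate_center from where it was at the start of the episode above 0.03 m).
It fails at once if the hammer is moved more than 30 mm (distance of hammer_mid from where it was at the start of the episode above 0.03 m).
It fails at once if the jar is moved more than 30 mm (distance of jar_mid from where it was at the start of the episode above 0.03 m).
It fails at once if the tray is moved more than 30 mm (distance of tray_mid from where it was at the start of the episode above 0.03 m).
It also fails if it takes over 48 s, if anything falls off the work surface, if the arm or the gripper's body presses on something with over 40 N, if the wrist force passes 120 N, or if a joint passes its speed limit or range.

### The arm

A 6-joint arm with a two-finger parallel gripper is mounted at the origin on the work surface. World frame = base frame: x ahead of the robot, y to its left, z up, the work surface at z = 0. Lengths are in m, angles in degrees, forces in N, time in s.
With the tool pointing down it reaches from about 0.25 to 0.725 m from the base axis. Payload 9.7 kg.
Tool frame: the origin (TCP) lies at the very end of the fingers, on their centre line; the grasp point (between the pads) lies 19 mm behind it; z points along the fingers, y is the line along which they close (so a half turn about z gives the same grasp; the last joint's range is limited). The gripper opens to 85 mm and grips with 20 to 120 N. Pads are 22 mm wide; open, the fingers measure 114 mm over their backs; the gripper's body (76 mm by 85 mm) begins 54 mm behind the grasp point. The pads swing forward as they close: fully open they stand 13 mm farther back than shut.
Start: joints at [74.083, 4.979, 10.078, 95.1, 0, 90], TCP at [0.151, 0.529, 0.231] pointing down, gripper open.
Joint ranges: [-179.16, 179.16], [-48.56, 103.87], [-65.8, 70.77], [-126.05, 130.52], [-82.76, 87.17], [-180, 180]. Speed limits (degrees/s): [127.2, 127.2, 147.25, 180, 180, 180].

### API

Orientations are given as [roll, pitch, yaw] about the fixed x, y, z axes, in that order (R = Rz(yaw) Ry(pitch) Rx(roll)).
In Python, from workcell import telemetry, optics, workorder gives the robot as it stands.
- The arm moves only by the shell command python3 -m handwheel 'ROWS' [FORCE]. ROWS is JSON, a list of rows, each an object of numbers: "tx", "ty", "tz": the shift along the tool's x, y, z in m; "ax", "ay", "az": the turn, a rotation vector about the tool's x, y, z in degrees; "jaw": the gripper command: -1 is shut, 1 is fully open, values between are in proportion. A call has exactly 10 rows; each row shifts and turns the commanded pose from where the row before left it, along the tool's axes as they then stand; what a row does not reach is not made up. A row lasts 1/8 s, in which the tool goes at most 62.5 mm and 10.7 degrees, less where a joint would pass 70% of its speed; a pose out of reach is approached as far as the arm can. A call is refused whole if a number of a shift passes 0.0625 or a number of a turn 10.7, either way. A call with a gripper value outside its range is refused whole. The fingers move at their own pace and stop on an object; FORCE is the grip in N (left out, the last holds). Time passes only in rows, so rows that do not move let the fingers close, or fill a call up. It gives the time, the measured TCP pose, the force, the opening and the grip force at its end, in the units of the state.
- telemetry.get_obs(): the state, without advancing time (a new reading comes with each control period).
- optics.camera(name): name is "scene" or "top"; returns a dict with "color" (420x560x3 uint8, red, green, blue), "K" (3x3 intrinsics, pixels), "k1" (the pictures are not rectified: a ray, as slopes to the right and down, at radius r is drawn at 1 + k1 r^2 times it, then the intrinsics apply), "extrinsics" (4x4, takes a point from camera to world coordinates). Camera axes: x right, y down, z forward; pixel columns grow to the right and rows downward; lengths in m; the calibration is good to about 2 mm. A picture is of the moment at which its call begins. There is no depth.
- workorder.job_done(): hands the job in; it is judged then, once.
The state is a dict: "time": time; "q": joint angles; "qd": joint speeds; "joint_efforts": joint torques, N m; "ee_pos": TCP position; "tcp_rot": TCP orientation; "wrist_force": force on the tool from outside, world axes, zero at the start; "torque": the same for the moment, N m; "opening": finger opening in m; "grasp_force": force on a finger pad.
Only numpy, scipy, OpenCV 4.12 (cv2) and the standard library are available. Lean on these libraries where they do the work, as an engineer would, in place of code of your own. Each camera call takes 0.05 s, during which the arm holds its last target. There are 200 camera calls.

## Working session

There is one attempt and no reset: what is moved stays moved. The work goes in short steps, Python scripts to look and compute and a shell command to move; the robot and the scene stay as the last step left them, time stands still between calls to the robot, and variables do not carry over. Pictures are saved under pics/ and viewed, at most 10 in all, crops included, and the job is handed in when it is done.

```bash
mkdir -p pics; ls; cat > h.py <<'E'
import numpy as np, cv2
from workcell import telemetry, optics, workorder
def ray(c,uv):
    p=np.array([[uv]],float); K=c["K"]; k=c["k1"]
    d=cv2.undistortPoints(p,np.array(K,float),np.array([k,0,0,0,0],float))[0,0]
    E=np.array(c["extrinsics"]); return E[:3,3],E[:3,:3]@np.array([d[0],d[1],1])
def onz(c,uv,z):
    o,d=ray(c,uv); return o+d*(z-o[2])/d[2]
def shot(n,f):
    c=optics.camera(n); cv2.imwrite("pics/"+f,cv2.cvtColor(c["color"],cv2.COLOR_RGB2BGR)); np.save("pics/"+f[:-4]+".npy",c,allow_pickle=True); return c
E
python3 - <<'E'
from h import *
for n in("top","scene"):
    c=shot(n,n+"0.png"); print(n,np.round(c["K"],1).tolist(),c["k1"],np.round(c["extrinsics"],3).tolist())
print({k:np.round(v,3).tolist() for k,v in telemetry.get_obs().items()})
E
```

```text
pics
top [[411.4, 0.0, 280.6], [0.0, 411.4, 213.6], [0.0, 0.0, 1.0]] -0.0982934839733035 [[-0.024, -0.998, 0.056, 0.511], [-1.0, 0.025, 0.012, -0.01], [-0.014, -0.056, -0.998, 1.063], [0.0, 0.0, 0.0, 1.0]]
scene [[393.3, 0.0, 278.2], [0.0, 393.3, 209.6], [0.0, 0.0, 1.0]] 0.0338489721578327 [[-0.616, 0.601, -0.509, 0.985], [0.787, 0.48, -0.386, 0.292], [0.012, -0.639, -0.769, 0.742], [0.0, 0.0, 0.0, 1.0]]
{'time': 0.1, 'q': [74.082, 5.009, 10.039, 95.099, -0.004, 90.0], 'qd': [-0.079, -0.014, 0.172, -0.081, -0.07, 0.033], 'joint_efforts': [-0.001, -52.156, 46.565, 0.016, -0.0, 0.0], 'ee_pos': [0.151, 0.529, 0.231], 'tcp_rot': [-179.93, 0.004, 164.082], 'wrist_force': [-0.466, -0.297, -0.018], 'torque': [-0.013, 0.029, -0.039], 'grasp_force': 0.0, 'opening': 0.085}
```

View pics/top0.png

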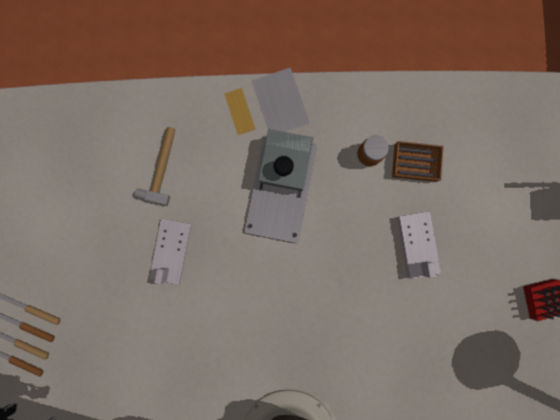

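View pics/scene0.png

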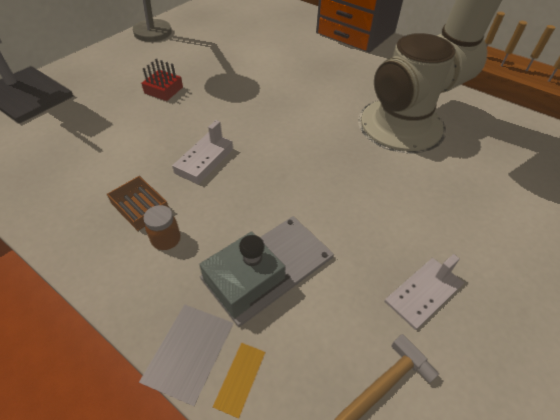

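The top view shows the press at about (280,190) and plates at (170,250) and (420,245). In the scene view the left plate (+y, at (422,293)) is the thin one and the other is visibly thicker. I'll extract the outlines next.

```bash
python3 - <<'E'
from h import *
a=cv2.imread("pics/top0.png")[115:300,130:330]
b=cv2.imread("pics/scene0.png")[200:340,190:470]
cv2.imwrite("pics/ca.png",cv2.resize(a,None,fx=3.2,fy=3.2,interpolation=cv2.INTER_CUBIC))
cv2.imwrite("pics/cb.png",cv2.resize(b,None,fx=2.8,fy=2.8,interpolation=cv2.INTER_CUBIC))
c=np.load("pics/top0.npy",allow_pickle=True).item()
im=c["color"].astype(int)
# plate: brighter & slightly violet vs bench
d=im[...,2]-im[...,0]; print(im[230,170],im[230,140],im[272,163],im[215,280],im[150,290])
m=((d>-2)&(im.sum(2)>330)).astype(np.uint8)
cv2.imwrite("pics/m.png",m*255)
n,l,s,ce=cv2.connectedComponentsWithStats(m)
for i in range(1,n):
    if s[i,4]>300:
        k,_=cv2.findContours((l==i).astype(np.uint8),0,2); r=cv2.minAreaRect(k[0]); print(s[i],r,cv2.boxPoints(r).tolist())
E
```

```text
[145 137 141] [135 129 121] [114 108 111] [125 120 123] [85 91 88]
```

View pics/ca.png

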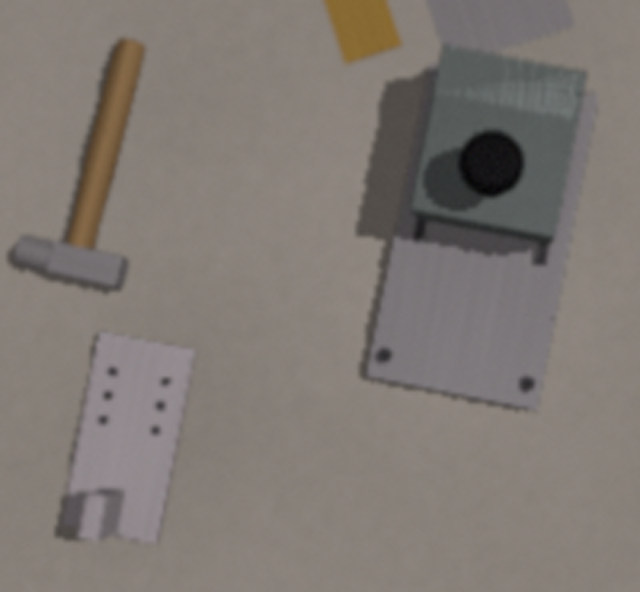

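View pics/cb.png

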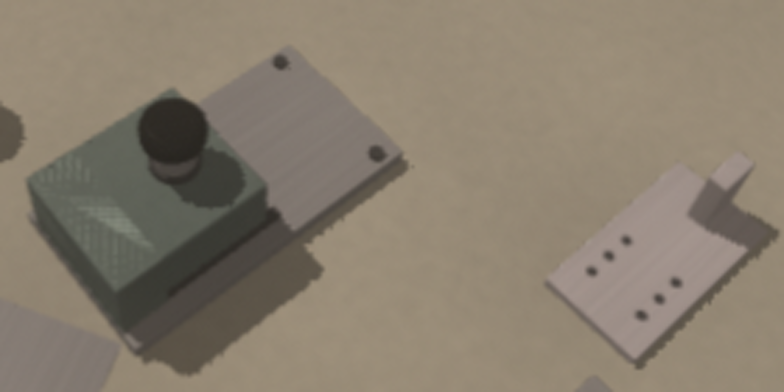

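The crops show the plate with its leading edge at the top (crop corners (97,333), (194,350), (158,541)). The bed's front corners are at (368,378) and (536,408), the head's front edge runs (415,212)-(551,237), and the knob is at (492,163). I'll refine these with masks.

```bash
cat > meas.py <<'E'
from h import *
def rect(c,m,z):
    m=cv2.morphologyEx(m.astype(np.uint8),cv2.MORPH_OPEN,np.ones((3,3)))
    k,_=cv2.findContours(m,0,2); k=max(k,key=cv2.contourArea)[:,0]
    p=np.array([onz(c,q,z)[:2] for q in k.astype(float)])
    r=cv2.minAreaRect((p*1000).astype(np.float32)); return r,cv2.boxPoints(r)
E
python3 - <<'E'
from meas import *
c=np.load("pics/top0.npy",allow_pickle=True).item()
im=cv2.GaussianBlur(c["color"],(3,3),0).astype(float)
ch=(im[...,2]-im[...,0])/im.sum(2); s=im.sum(2)
def win(x0,y0,x1,y1):
    w=np.zeros(s.shape,bool); w[y0:y1,x0:x1]=1; return w
pl=(ch>-.02)&win(140,214,200,300)&(s>200)
print("plate z.01",rect(c,pl,.01))
g=im[...,1]-im[...,0]
hd=((g>1.5)&win(245,122,325,200)); hd=cv2.morphologyEx(hd.astype(np.uint8),cv2.MORPH_CLOSE,np.ones((15,15)))
print("head z.08",rect(c,hd,.08))
kn=(s<75)&win(265,145,305,190); k,_=cv2.findContours(kn.astype(np.uint8),0,2); k=max(k,key=cv2.contourArea)
(u,v),rad=cv2.minEnclosingCircle(k); M=cv2.moments(k); ctr=(M['m10']/M['m00'],M['m01']/M['m00']); print("knob",u,v,rad,ctr,onz(c,ctr,.131))
f=lambda x,y:((x+.5)/3.2-.5+130,(y+.5)/3.2-.5+115)
for n,p,z in [("bedL",(368,378),.015),("bedR",(537,408),.015),("hfl",(415,212),.08),("hfr",(551,237),.08),("hbr",(585,72),.08),("hbl",(442,46),.08),("pll",(97,333),.01),("plr",(194,350),.01),("prr",(158,541),.01),]:
    print(n,np.round(onz(c,f(*p),z)*1000,1))
# scene view
c2=np.load("pics/scene0.npy",allow_pickle=True).item()
f2=lambda x,y:((x+.5)/2.8-.5+190,(y+.5)/2.8-.5+200)
for n,p,z in [("bed1",(291,45),.015),("bed2",(403,153),.015),("pl lead a",(547,282),.01),("pl lead b",(634,360),.01),("pl rear",(680,166),.01),("pl rear2",(748,249),.01),("tabtop a",(739,152),.065),("tabtop b",(755,163),.065),("tabtopc",(708,178),.065),("knob",(172,128),.131),("head f",(174,88),.08),("head f2",(266,187),.08)]:
    print(n,np.round(onz(c2,f2(*p),z)*1000,1))
E
```

```text
plate z.01 (((476.46453857421875, 293.0246276855469), (81.0526123046875, 166.47047424316406), 77.75401306152344), array([[386.52722, 271.07544],
       [549.20984, 235.76549],
       [566.40186, 314.97382],
       [403.71924, 350.28375]], dtype=float32))
head z.08 (((697.0594482421875, -11.708854675292969), (110.62146759033203, 130.7785186767578), 76.93400573730469), array([[620.8588  , -50.80485 ],
       [748.2515  , -80.37038 ],
       [773.2601  ,  27.387142],
       [645.8674  ,  56.952667]], dtype=float32))
knob 282.74139404296875 165.94253540039062 9.223453521728516 (282.6856140350877, 165.90666666666664) [ 0.67284264 -0.00555965  0.131     ]
bedL [523.6  96.1  15. ]
bedR [496.6 -37.9  15. ]
hfl [646.7  51.7  80. ]
hfr [625.2 -50.   80. ]
hbr [750.4 -79.3  80. ]
hbl [773.4  28.7  80. ]
pll [565.  316.6  10. ]
plr [549.4 237.   10. ]
prr [396.5 268.7  10. ]
bed1 [495.  -32.9  15. ]
bed2 [527.5 100.8  15. ]
pl lead a [552.9 241.7  10. ]
pl lead b [568.  316.4  10. ]
pl rear [399.1 275.6  10. ]
pl rear2 [436.1 344.8  10. ]
tabtop a [404.8 305.3  65. ]
tabtop b [406.7 318.   65. ]
tabtopc [440.1 296.7  65. ]
knob [680.2  -0.8 131. ]
head f [626.5 -47.6  80. ]
head f2 [651.8  58.4  80. ]
```

```bash
python3 -m handwheel '[{"az":-3.7,"jaw":1},{"tx":-0.039,"ty":-0.02},{"tx":-0.039,"ty":-0.02},{"tx":-0.039,"ty":-0.02},{"tx":-0.039,"ty":-0.02},{"tx":-0.039,"ty":-0.02},{"tx":-0.039,"ty":-0.02},{"tx":-0.039,"ty":-0.02},{"tx":-0.039,"ty":-0.02},{"tz":0.04}]'
```

```text
$[0]: bad value
```

```bash
python3 -m handwheel '[{"tx":0,"ty":0,"tz":0,"ax":0,"ay":0,"az":-3.7,"jaw":1},{"tx":-0.039,"ty":-0.02,"tz":0,"ax":0,"ay":0,"az":0,"jaw":1},{"tx":-0.039,"ty":-0.02,"tz":0,"ax":0,"ay":0,"az":0,"jaw":1},{"tx":-0.039,"ty":-0.02,"tz":0,"ax":0,"ay":0,"az":0,"jaw":1},{"tx":-0.039,"ty":-0.02,"tz":0,"ax":0,"ay":0,"az":0,"jaw":1},{"tx":-0.039,"ty":-0.02,"tz":0,"ax":0,"ay":0,"az":0,"jaw":1},{"tx":-0.039,"ty":-0.02,"tz":0,"ax":0,"ay":0,"az":0,"jaw":1},{"tx":-0.039,"ty":-0.02,"tz":0,"ax":0,"ay":0,"az":0,"jaw":1},{"tx":-0.039,"ty":-0.02,"tz":0,"ax":0,"ay":0,"az":0,"jaw":1},{"tx":0,"ty":0,"tz":0.04,"ax":0,"ay":0,"az":0,"jaw":1}]'
```

```text
time: 1.35
ee_pos: [0.4248, 0.3054, 0.1928]
tcp_rot: [179.8, 0.2, 167.6]
wrist_force: [0.1, -0.1, -0.7]
opening: 0.0856
grasp_force: 0.0
```

```bash
python3 -m handwheel '[{"tx":0.003,"ty":0.001,"tz":0.04,"ax":0,"ay":0,"az":0,"jaw":1},{"tx":0,"ty":0,"tz":0.04,"ax":0,"ay":0,"az":0,"jaw":1},{"tx":0,"ty":0,"tz":0.04,"ax":0,"ay":0,"az":0,"jaw":1},{"tx":0,"ty":0,"tz":0.03,"ax":0,"ay":0,"az":0,"jaw":1},{"tx":0,"ty":0,"tz":0.017,"ax":0,"ay":0,"az":0,"jaw":1},{"tx":0,"ty":0,"tz":0,"ax":0,"ay":0,"az":0,"jaw":1},{"tx":0,"ty":0,"tz":0,"ax":0,"ay":0,"az":0,"jaw":-1},{"tx":0,"ty":0,"tz":0,"ax":0,"ay":0,"az":0,"jaw":-1},{"tx":0,"ty":0,"tz":0,"ax":0,"ay":0,"az":0,"jaw":-1},{"tx":0,"ty":0,"tz":0,"ax":0,"ay":0,"az":0,"jaw":-1}]' 80
```

```text
time: 2.6
ee_pos: [0.4194, 0.3084, 0.0249]
tcp_rot: [180.0, 0.0, 167.8]
wrist_force: [-0.3, -1.5, -0.9]
opening: 0.015
grasp_force: 77.8
```

```bash
python3 -m handwheel '[{"tx":0,"ty":0,"tz":-0.02,"ax":0,"ay":0,"az":0,"jaw":-1},{"tx":0,"ty":0,"tz":-0.02,"ax":0,"ay":0,"az":0,"jaw":-1},{"tx":0,"ty":0,"tz":-0.02,"ax":0,"ay":0,"az":0,"jaw":-1},{"tx":0,"ty":-0.04,"tz":0,"ax":0,"ay":0,"az":0,"jaw":-1},{"tx":0,"ty":-0.04,"tz":0,"ax":0,"ay":0,"az":0,"jaw":-1},{"tx":-0.02,"ty":-0.04,"tz":0,"ax":0,"ay":0,"az":0,"jaw":-1},{"tx":-0.03,"ty":-0.04,"tz":0,"ax":0,"ay":0,"az":0,"jaw":-1},{"tx":-0.03,"ty":-0.04,"tz":0,"ax":0,"ay":0,"az":0,"jaw":-1},{"tx":-0.02,"ty":-0.03,"tz":0,"ax":0,"ay":0,"az":0,"jaw":-1},{"tx":-0.015,"ty":-0.02,"tz":0,"ax":0,"ay":0,"az":0,"jaw":-1}]'
python3 - <<'E'
from h import *
c=shot("top","top1.png"); s=shot("scene","scene1.png")
a=cv2.cvtColor(c["color"],4)[110:310,180:350]; b=cv2.cvtColor(s["color"],4)[130:320,190:400]
a=cv2.resize(a,(400,470)); b=cv2.resize(b,(400,362))
o=np.zeros((470,800,3),np.uint8); o[:,:400]=a; o[:362,400:]=b; cv2.imwrite("pics/v1.png",o)
E
```

```text
time: 3.85
ee_pos: [0.4786, 0.0378, 0.0838]
tcp_rot: [-180.0, -0.1, 167.7]
wrist_force: [-0.2, -0.3, -4.3]
opening: 0.0149
grasp_force: 79.1
```

View pics/v1.png

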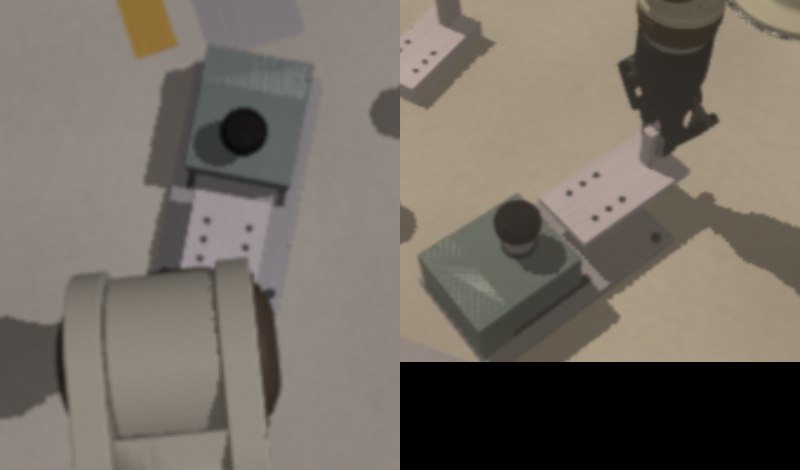

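The plate is held level over the bed. In the top panel its leading corners are at (195,190) and (272,200), matching about (588,246) and (540,204) in the scene panel. I'll triangulate these two corners.

```bash
python3 - <<'E'
from h import *
c=np.load("pics/top1.npy",allow_pickle=True).item(); s=np.load("pics/scene1.npy",allow_pickle=True).item()
for t,q in [((195,190),(588,246)),((272,200),(540,204))]:
    o1,d1=ray(c,(t[0]/2.353-.3+180,t[1]/2.35-.3+110)); o2,d2=ray(s,((q[0]-400)/1.905-.25+190,q[1]/1.905-.25+130))
    x=np.linalg.lstsq(np.c_[d1,-d2],o2-o1,rcond=None)[0]; p=o1+d1*x[0]; r=o2+d2*x[1]; print(np.round(p*1e3,1),np.round(r*1e3,1))
E
```

```text
[625.2  45.4  62.4] [624.   47.3  62.3]
[613.2 -34.4  57.4] [610.4 -30.4  57. ]
```

```bash
python3 -m handwheel '[{"tx":0,"ty":0,"tz":0.015,"ax":0,"ay":0,"az":0,"jaw":-1},{"tx":0,"ty":0,"tz":0.01,"ax":0,"ay":0,"az":0,"jaw":-1},{"tx":0,"ty":0,"tz":0.006,"ax":0,"ay":0,"az":0,"jaw":-1},{"tx":0,"ty":0,"tz":0.003,"ax":0,"ay":0,"az":0,"jaw":-1},{"tx":0,"ty":0,"tz":0.003,"ax":0,"ay":0,"az":0,"jaw":-1},{"tx":0,"ty":0,"tz":0.003,"ax":0,"ay":0,"az":0,"jaw":-1},{"tx":0,"ty":0,"tz":0.001,"ax":0,"ay":0,"az":0,"jaw":-1},{"tx":0,"ty":0,"tz":0,"ax":0,"ay":0,"az":0,"jaw":-1},{"tx":0,"ty":0,"tz":0,"ax":0,"ay":0,"az":0,"jaw":-1},{"tx":0,"ty":0,"tz":0,"ax":0,"ay":0,"az":0,"jaw":-1}]'
```

```text
time: 5.2
ee_pos: [0.4788, 0.0394, 0.0434]
tcp_rot: [180.0, 0.0, 167.8]
wrist_force: [-0.1, 0.0, -4.0]
opening: 0.0151
grasp_force: 79.2
```

```bash
python3 -m handwheel '[{"tx":0,"ty":0,"tz":0.001,"ax":0,"ay":0,"az":0,"jaw":-1},{"tx":0,"ty":0,"tz":0.001,"ax":0,"ay":0,"az":0,"jaw":-1},{"tx":0,"ty":0,"tz":0.001,"ax":0,"ay":0,"az":0,"jaw":-1},{"tx":0,"ty":0,"tz":0,"ax":0,"ay":0,"az":0,"jaw":-1},{"tx":0,"ty":0,"tz":0,"ax":0,"ay":0,"az":0,"jaw":-1},{"tx":0,"ty":0,"tz":0,"ax":0,"ay":0,"az":0,"jaw":-1},{"tx":0,"ty":0,"tz":0,"ax":0,"ay":0,"az":0,"jaw":-1},{"tx":0,"ty":0,"tz":0,"ax":0,"ay":0,"az":0,"jaw":-1},{"tx":0,"ty":0,"tz":0,"ax":0,"ay":0,"az":0,"jaw":-1},{"tx":0,"ty":0,"tz":0,"ax":0,"ay":0,"az":0,"jaw":-1}]'
```

```text
time: 6.45
ee_pos: [0.4787, 0.0395, 0.0403]
tcp_rot: [-180.0, -0.0, 167.8]
wrist_force: [0.0, -0.3, -4.0]
opening: 0.0149
grasp_force: 79.2
```

```bash
python3 -m handwheel '[{"tx":-0.005,"ty":0,"tz":0.0005,"ax":0,"ay":0,"az":0,"jaw":-1},{"tx":-0.01,"ty":0,"tz":0,"ax":0,"ay":0,"az":0,"jaw":-1},{"tx":-0.01,"ty":0,"tz":0,"ax":0,"ay":0,"az":0,"jaw":-1},{"tx":-0.01,"ty":0,"tz":0,"ax":0,"ay":0,"az":0,"jaw":-1},{"tx":-0.01,"ty":0,"tz":0,"ax":0,"ay":0,"az":0,"jaw":-1},{"tx":-0.01,"ty":0,"tz":0,"ax":0,"ay":0,"az":0,"jaw":-1},{"tx":-0.01,"ty":0,"tz":0,"ax":0,"ay":0,"az":0,"jaw":-1},{"tx":-0.005,"ty":0,"tz":0,"ax":0,"ay":0,"az":0,"jaw":-1},{"tx":0,"ty":0,"tz":0,"ax":0,"ay":0,"az":0,"jaw":-1},{"tx":0,"ty":0,"tz":0,"ax":0,"ay":0,"az":0,"jaw":-1}]'
```

```text
time: 7.7
ee_pos: [0.5474, 0.0246, 0.0399]
tcp_rot: [180.0, 0.0, 167.8]
wrist_force: [1.3, -0.7, -0.8]
opening: 0.0147
grasp_force: 79.7
```

```bash
python3 -m handwheel '[{"tx":-0.008,"ty":0,"tz":0,"ax":0,"ay":0,"az":0,"jaw":-1},{"tx":-0.008,"ty":0,"tz":0,"ax":0,"ay":0,"az":0,"jaw":-1},{"tx":-0.008,"ty":0,"tz":0,"ax":0,"ay":0,"az":0,"jaw":-1},{"tx":-0.004,"ty":0,"tz":0,"ax":0,"ay":0,"az":0,"jaw":-1},{"tx":-0.002,"ty":0,"tz":0,"ax":0,"ay":0,"az":0,"jaw":-1},{"tx":-0.002,"ty":0,"tz":0,"ax":0,"ay":0,"az":0,"jaw":-1},{"tx":0,"ty":0,"tz":0,"ax":0,"ay":0,"az":0,"jaw":-1},{"tx":0,"ty":0,"tz":0,"ax":0,"ay":0,"az":0,"jaw":-1},{"tx":0,"ty":0,"tz":0,"ax":0,"ay":0,"az":0,"jaw":-1},{"tx":0,"ty":0,"tz":0,"ax":0,"ay":0,"az":0,"jaw":-1}]'
```

```text
time: 8.95
ee_pos: [0.5786, 0.0178, 0.0399]
tcp_rot: [180.0, 0.0, 167.8]
wrist_force: [0.3, 0.1, 3.0]
opening: 0.0148
grasp_force: 80.2
```

About 7 mm should remain, so I'll go on in 1 mm rows and watch the force.

```bash
python3 -m handwheel '[{"tx":-0.001,"ty":0,"tz":0,"ax":0,"ay":0,"az":0,"jaw":-1},{"tx":-0.001,"ty":0,"tz":0,"ax":0,"ay":0,"az":0,"jaw":-1},{"tx":-0.001,"ty":0,"tz":0,"ax":0,"ay":0,"az":0,"jaw":-1},{"tx":-0.001,"ty":0,"tz":0,"ax":0,"ay":0,"az":0,"jaw":-1},{"tx":-0.001,"ty":0,"tz":0,"ax":0,"ay":0,"az":0,"jaw":-1},{"tx":0,"ty":0,"tz":0,"ax":0,"ay":0,"az":0,"jaw":-1},{"tx":0,"ty":0,"tz":0,"ax":0,"ay":0,"az":0,"jaw":-1},{"tx":0,"ty":0,"tz":0,"ax":0,"ay":0,"az":0,"jaw":-1},{"tx":0,"ty":0,"tz":0,"ax":0,"ay":0,"az":0,"jaw":-1},{"tx":0,"ty":0,"tz":0,"ax":0,"ay":0,"az":0,"jaw":-1}]'
```

```text
time: 10.2
ee_pos: [0.583, 0.0169, 0.0399]
tcp_rot: [180.0, -0.0, 167.8]
wrist_force: [-4.6, 1.4, 4.9]
opening: 0.0152
grasp_force: 80.4
```

```bash
python3 -m handwheel '[{"tx":-0.001,"ty":0,"tz":0,"ax":0,"ay":0,"az":0,"jaw":-1},{"tx":-0.001,"ty":0,"tz":0,"ax":0,"ay":0,"az":0,"jaw":-1},{"tx":-0.001,"ty":0,"tz":0,"ax":0,"ay":0,"az":0,"jaw":-1},{"tx":0,"ty":0,"tz":0,"ax":0,"ay":0,"az":0,"jaw":-1},{"tx":0,"ty":0,"tz":0,"ax":0,"ay":0,"az":0,"jaw":-1},{"tx":0,"ty":0,"tz":0,"ax":0,"ay":0,"az":0,"jaw":-1},{"tx":0,"ty":0,"tz":0,"ax":0,"ay":0,"az":0,"jaw":-1},{"tx":0,"ty":0,"tz":0,"ax":0,"ay":0,"az":0,"jaw":-1},{"tx":0,"ty":0,"tz":0,"ax":0,"ay":0,"az":0,"jaw":-1},{"tx":0,"ty":0,"tz":0,"ax":0,"ay":0,"az":0,"jaw":-1}]'
```

```text
time: 11.45
ee_pos: [0.5854, 0.0163, 0.0399]
tcp_rot: [-180.0, -0.1, 167.8]
wrist_force: [-7.5, 1.7, 6.5]
opening: 0.0149
grasp_force: 80.7
```

```bash
python3 -m handwheel '[{"tx":-0.001,"ty":0,"tz":0,"ax":0,"ay":0,"az":0,"jaw":-1},{"tx":-0.001,"ty":0,"tz":0,"ax":0,"ay":0,"az":0,"jaw":-1},{"tx":-0.001,"ty":0,"tz":0,"ax":0,"ay":0,"az":0,"jaw":-1},{"tx":0,"ty":0,"tz":0,"ax":0,"ay":0,"az":0,"jaw":-1},{"tx":0,"ty":0,"tz":0,"ax":0,"ay":0,"az":0,"jaw":-1},{"tx":0,"ty":0,"tz":0,"ax":0,"ay":0,"az":0,"jaw":-1},{"tx":0,"ty":0,"tz":0,"ax":0,"ay":0,"az":0,"jaw":-1},{"tx":0,"ty":0,"tz":0,"ax":0,"ay":0,"az":0,"jaw":-1},{"tx":0,"ty":0,"tz":0,"ax":0,"ay":0,"az":0,"jaw":-1},{"tx":0,"ty":0,"tz":0,"ax":0,"ay":0,"az":0,"jaw":-1}]'
```

```text
time: 12.7
ee_pos: [0.5855, 0.0165, 0.0399]
tcp_rot: [180.0, -0.4, 167.8]
wrist_force: [-25.1, 5.6, 15.9]
opening: 0.015
grasp_force: 82.0
```

Contact with the stop after 109 mm of travel (110 predicted). I'll relieve the push, let go and lift clear.

```bash
python3 -m handwheel '[{"tx":0.001,"ty":0,"tz":0,"ax":0,"ay":0,"az":0,"jaw":-1},{"tx":0.001,"ty":0,"tz":0,"ax":0,"ay":0,"az":0,"jaw":-1},{"tx":0,"ty":0,"tz":0,"ax":0,"ay":0,"az":0,"jaw":-0.3},{"tx":0,"ty":0,"tz":0,"ax":0,"ay":0,"az":0,"jaw":0.3},{"tx":0,"ty":0,"tz":0,"ax":0,"ay":0,"az":0,"jaw":0.5},{"tx":0,"ty":0,"tz":0,"ax":0,"ay":0,"az":0,"jaw":0.5},{"tx":0,"ty":0,"tz":0,"ax":0,"ay":0,"az":0,"jaw":0.5},{"tx":0,"ty":0,"tz":-0.04,"ax":0,"ay":0,"az":0,"jaw":0.5},{"tx":0,"ty":0,"tz":-0.05,"ax":0,"ay":0,"az":0,"jaw":0.5},{"tx":0,"ty":0,"tz":-0.05,"ax":0,"ay":0,"az":0,"jaw":0.5}]'
python3 - <<'E'
from h import *
c=shot("top","top2.png"); s=shot("scene","scene2.png")
a=cv2.cvtColor(c["color"],4)[110:310,180:350]; b=cv2.cvtColor(s["color"],4)[180:340,190:350]
a=cv2.resize(a,(400,470)); b=cv2.resize(b,(400,400),interpolation=2)
o=np.zeros((470,800,3),np.uint8); o[:,:400]=a; o[:400,400:]=b; cv2.imwrite("pics/v2.png",o)
print(telemetry.get_obs()["wrist_force"],telemetry.get_obs()["ee_pos"])
E
```

```text
time: 13.95
ee_pos: [0.587, 0.0159, 0.1813]
tcp_rot: [-180.0, -0.0, 167.8]
wrist_force: [1.0, 1.1, 0.0]
opening: 0.064
grasp_force: 0.0
[0.33948187 0.49645685 0.2206588 ] [0.58915832 0.01599938 0.18604971]
```

View pics/v2.png

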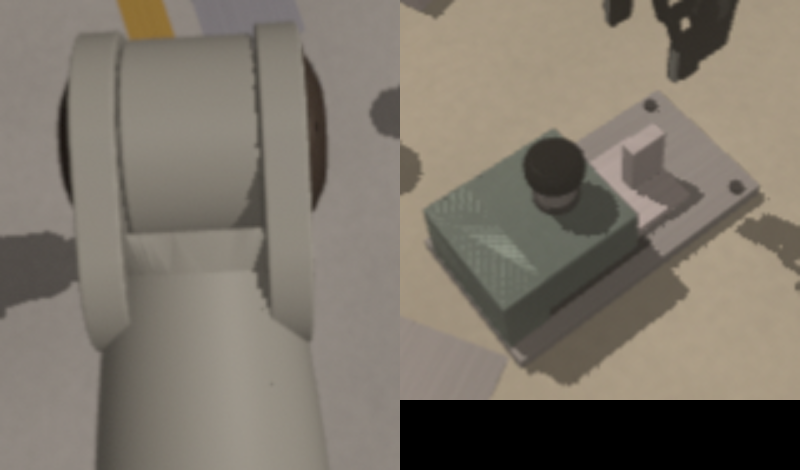

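The gripper has let go and the plate lies flat on the bed under the head, tab at the front (645,155 in the scene panel). Next I'll shut the fingers and go above the knob at about (0.676, -0.005).

```bash
python3 -m handwheel '[{"tx":0,"ty":0,"tz":0,"ax":0,"ay":0,"az":0,"jaw":-1},{"tx":-0.015,"ty":-0.002,"tz":0,"ax":0,"ay":0,"az":0,"jaw":-1},{"tx":-0.025,"ty":0,"tz":0,"ax":0,"ay":0,"az":0,"jaw":-1},{"tx":-0.025,"ty":0,"tz":0,"ax":0,"ay":0,"az":0,"jaw":-1},{"tx":-0.015,"ty":0,"tz":0,"ax":0,"ay":0,"az":0,"jaw":-1},{"tx":-0.009,"ty":0,"tz":0,"ax":0,"ay":0,"az":0,"jaw":-1},{"tx":0,"ty":0,"tz":0.02,"ax":0,"ay":0,"az":0,"jaw":-1},{"tx":0,"ty":0,"tz":0.015,"ax":0,"ay":0,"az":0,"jaw":-1},{"tx":0,"ty":0,"tz":0,"ax":0,"ay":0,"az":0,"jaw":-1},{"tx":0,"ty":0,"tz":0,"ax":0,"ay":0,"az":0,"jaw":-1}]'
python3 - <<'E'
from h import *
s=shot("scene","scene3.png")
b=cv2.cvtColor(s["color"],4)[150:330,180:350]
cv2.imwrite("pics/v3.png",cv2.resize(b,None,fx=3,fy=3,interpolation=2))
E
```

```text
time: 15.3
ee_pos: [0.6737, -0.0048, 0.1454]
tcp_rot: [180.0, 0.0, 167.8]
wrist_force: [0.1, 0.5, 0.7]
opening: -0.0003
grasp_force: 0.0
```

View pics/v3.png

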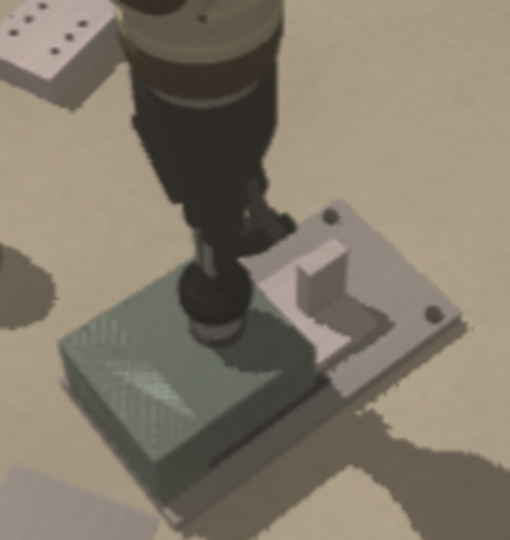

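The fingertips are centred over the knob (213,285) with a small gap. I'll push down in small steps.

```bash
python3 -m handwheel '[{"tx":0,"ty":0,"tz":0.004,"ax":0,"ay":0,"az":0,"jaw":-1},{"tx":0,"ty":0,"tz":0.004,"ax":0,"ay":0,"az":0,"jaw":-1},{"tx":0,"ty":0,"tz":0.003,"ax":0,"ay":0,"az":0,"jaw":-1},{"tx":0,"ty":0,"tz":0.002,"ax":0,"ay":0,"az":0,"jaw":-1},{"tx":0,"ty":0,"tz":0.002,"ax":0,"ay":0,"az":0,"jaw":-1},{"tx":0,"ty":0,"tz":0.002,"ax":0,"ay":0,"az":0,"jaw":-1},{"tx":0,"ty":0,"tz":0.002,"ax":0,"ay":0,"az":0,"jaw":-1},{"tx":0,"ty":0,"tz":0.001,"ax":0,"ay":0,"az":0,"jaw":-1},{"tx":0,"ty":0,"tz":0,"ax":0,"ay":0,"az":0,"jaw":-1},{"tx":0,"ty":0,"tz":0,"ax":0,"ay":0,"az":0,"jaw":-1}]'
```

```text
time: 16.6
ee_pos: [0.6737, -0.0048, 0.1247]
tcp_rot: [-180.0, -0.0, 167.8]
wrist_force: [-1.1, 0.0, 1.1]
opening: -0.0002
grasp_force: 1.2
```

```bash
python3 -m handwheel '[{"tx":0,"ty":0,"tz":0.001,"ax":0,"ay":0,"az":0,"jaw":-1},{"tx":0,"ty":0,"tz":0.001,"ax":0,"ay":0,"az":0,"jaw":-1},{"tx":0,"ty":0,"tz":0.001,"ax":0,"ay":0,"az":0,"jaw":-1},{"tx":0,"ty":0,"tz":0,"ax":0,"ay":0,"az":0,"jaw":-1},{"tx":0,"ty":0,"tz":0,"ax":0,"ay":0,"az":0,"jaw":-1},{"tx":0,"ty":0,"tz":0,"ax":0,"ay":0,"az":0,"jaw":-1},{"tx":0,"ty":0,"tz":0,"ax":0,"ay":0,"az":0,"jaw":-1},{"tx":0,"ty":0,"tz":0,"ax":0,"ay":0,"az":0,"jaw":-1},{"tx":0,"ty":0,"tz":0,"ax":0,"ay":0,"az":0,"jaw":-1},{"tx":0,"ty":0,"tz":0,"ax":0,"ay":0,"az":0,"jaw":-1}]'
```

```text
time: 17.85
ee_pos: [0.6738, -0.0048, 0.1217]
tcp_rot: [-180.0, 0.0, 167.8]
wrist_force: [-0.7, 0.2, -1.0]
opening: 0.0003
grasp_force: 0.0
```

```bash
python3 -m handwheel '[{"tx":0,"ty":0,"tz":0.001,"ax":0,"ay":0,"az":0,"jaw":-1},{"tx":0,"ty":0,"tz":0.001,"ax":0,"ay":0,"az":0,"jaw":-1},{"tx":0,"ty":0,"tz":0.001,"ax":0,"ay":0,"az":0,"jaw":-1},{"tx":0,"ty":0,"tz":0,"ax":0,"ay":0,"az":0,"jaw":-1},{"tx":0,"ty":0,"tz":0,"ax":0,"ay":0,"az":0,"jaw":-1},{"tx":0,"ty":0,"tz":0,"ax":0,"ay":0,"az":0,"jaw":-1},{"tx":0,"ty":0,"tz":0,"ax":0,"ay":0,"az":0,"jaw":-1},{"tx":0,"ty":0,"tz":0,"ax":0,"ay":0,"az":0,"jaw":-1},{"tx":0,"ty":0,"tz":0,"ax":0,"ay":0,"az":0,"jaw":-1},{"tx":0,"ty":0,"tz":0,"ax":0,"ay":0,"az":0,"jaw":-1}]'
```

```text
time: 19.1
ee_pos: [0.6738, -0.0049, 0.1201]
tcp_rot: [180.0, 0.1, 167.8]
wrist_force: [-3.7, -0.7, 9.7]
opening: 0.0001
grasp_force: 4.5
```

```bash
python3 -m handwheel '[{"tx":0,"ty":0,"tz":0.001,"ax":0,"ay":0,"az":0,"jaw":-1},{"tx":0,"ty":0,"tz":0.001,"ax":0,"ay":0,"az":0,"jaw":-1},{"tx":0,"ty":0,"tz":0,"ax":0,"ay":0,"az":0,"jaw":-1},{"tx":0,"ty":0,"tz":0,"ax":0,"ay":0,"az":0,"jaw":-1},{"tx":0,"ty":0,"tz":0,"ax":0,"ay":0,"az":0,"jaw":-1},{"tx":0,"ty":0,"tz":0,"ax":0,"ay":0,"az":0,"jaw":-1},{"tx":0,"ty":0,"tz":0,"ax":0,"ay":0,"az":0,"jaw":-1},{"tx":0,"ty":0,"tz":0,"ax":0,"ay":0,"az":0,"jaw":-1},{"tx":0,"ty":0,"tz":0,"ax":0,"ay":0,"az":0,"jaw":-1},{"tx":0,"ty":0,"tz":0,"ax":0,"ay":0,"az":0,"jaw":-1}]'
```

```text
time: 20.35
ee_pos: [0.6739, -0.0048, 0.12]
tcp_rot: [180.0, 0.2, 167.8]
wrist_force: [-7.7, 0.5, 18.8]
opening: -0.0003
grasp_force: 9.7
```

The ram is firm at TCP z = 0.120, which is 12 mm below the raised top, so the foot is on the plate. I'll lift off and back away.

```bash
python3 -m handwheel '[{"tx":0,"ty":0,"tz":-0.004,"ax":0,"ay":0,"az":0,"jaw":-1},{"tx":0,"ty":0,"tz":-0.01,"ax":0,"ay":0,"az":0,"jaw":-1},{"tx":0,"ty":0,"tz":-0.03,"ax":0,"ay":0,"az":0,"jaw":-1},{"tx":0,"ty":0,"tz":-0.04,"ax":0,"ay":0,"az":0,"jaw":-1},{"tx":0.04,"ty":0.03,"tz":-0.02,"ax":0,"ay":0,"az":0,"jaw":-1},{"tx":0.04,"ty":0.04,"tz":0,"ax":0,"ay":0,"az":0,"jaw":-1},{"tx":0.04,"ty":0.04,"tz":0,"ax":0,"ay":0,"az":0,"jaw":-1},{"tx":0.04,"ty":0.04,"tz":0,"ax":0,"ay":0,"az":0,"jaw":-1},{"tx":0,"ty":0,"tz":0,"ax":0,"ay":0,"az":0,"jaw":-1},{"tx":0,"ty":0,"tz":0,"ax":0,"ay":0,"az":0,"jaw":-1}]'
python3 - <<'E'
from h import *
s=shot("scene","scene4.png"); c=shot("top","top4.png")
a=cv2.cvtColor(c["color"],4)[110:290,220:350]; b=cv2.cvtColor(s["color"],4)[180:340,190:350]
o=np.zeros((554,800,3),np.uint8); o[:,:400]=cv2.resize(a,(400,554),interpolation=2); o[:400,400:]=cv2.resize(b,(400,400),interpolation=2); cv2.imwrite("pics/v4.png",o)
E
```

```text
time: 21.6
ee_pos: [0.5493, 0.1756, 0.221]
tcp_rot: [-180.0, 0.0, 167.8]
wrist_force: [0.3, -0.0, -0.8]
opening: 0.0004
grasp_force: 0.0
```

View pics/v4.png

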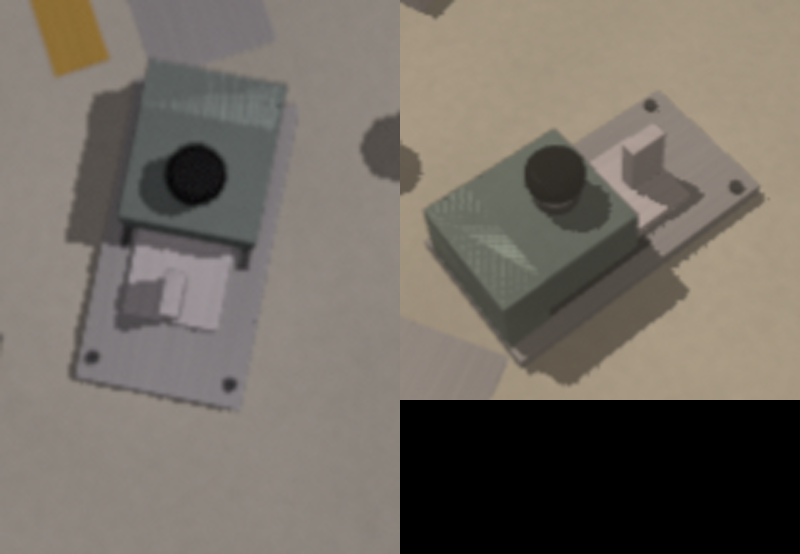

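The plate is home, flat and centred (tab at (173,293) in the top panel). The knob has dropped and the arm is clear, so I'm handing in.

```bash
python3 -c "
from workcell import workorder
print(workorder.job_done())"
```

```text
the job is handed in; nothing more can be done
None
```

I handed the job in at about 21.7 s: the thin plate is flat and home against the back stop, the ram stands on it, and the arm is clear; the hand-in returned no verdict.

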